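# Load the last probe into the test deck

## Robot

A 7-joint arm with a two-finger parallel gripper is mounted at the origin on the work surface. World frame = base frame: x ahead of the robot, y to its left, z up, the work surface at z = 0. Lengths are in mm, angles in degrees, forces in N, time in s.
With the tool pointing down it reaches from about 350 to 775 mm from the base axis. Payload 3.1 kg.
Tool frame: the origin (TCP) lies at the very end of the fingers, on their centre line; the grasp point (between the pads) lies manip.tcp_to_grasp behind it (manip.tcp_to_grasp is the distance from the TCP to the grasp point, in mm); z points along the fingers, y is the line along which they close (so a half turn about z gives the same grasp; the last joint's range is limited). The gripper opens to 85 mm and grips with 20 to 120 N. Pads are 22 mm wide; open, the fingers measure 114 mm over their backs; the gripper's body (76 mm by 85 mm) begins 54 mm behind the grasp point. The pads swing forward as they close: fully open they stand 13 mm farther back than shut.
Start: joints at [70.835, 17.813, 0.802, 86.603, -0.252, 75.585, -1.558], TCP at [158.782, -526.598, 231.304] pointing down, gripper open.
Joint ranges: [-154.91, 154.91], [-16.99, 109.72], [-72.82, 74.43], [7.12, 147.25], [-82.49, 262.49], [11.32, 116.49], [-174.64, 174.64]. Speed limits (degrees/s): [159.86, 159.86, 180, 180, 180, 180, 180].

## Interface

Orientations are given as a 3x3 rotation matrix whose columns are the frame's x, y, z axes.
In Python, from workcell import manip, cams gives the robot as it stands.
- The arm moves only by the shell command python3 -m pendant 'ROWS' [OPENING]. ROWS is JSON, a list of rows, each a list of 4 numbers: the shift along the tool's x, y, z in m, then the turn about the tool's z in rad. In form: [[tx, ty, tz, spin], ...]. A call has 1 to 5 rows; each row is the pose to reach, as a shift and turn from the pose commanded when the call began, along the tool's axes at that moment; what a row does not reach only later rows make up. A row lasts 1/8 s, in which the tool goes at most 62.5 mm and 10.7 degrees, less where a joint would pass 70% of its speed; a pose out of reach is approached as far as the arm can. A call with a gripper value outside its range is refused whole. OPENING is the opening, from 0 (shut) to 1 (fully open), set as the call begins (- or left out, the last holds). The fingers move at their own pace and stop on an object; the grip force is fixed at half the most. Time passes only in rows, so rows that repeat a pose let the fingers close. It gives the time, the measured TCP pose, the force, the opening and the grip force at its end, in the units of the state.
- manip.read_state(): the state, without advancing time (a new reading comes with each control period).
- cams.read_camera(name): name is "scene" or "top" or "wrist"; returns a dict with "frame" (480x640x3 uint8, blue, green, red), "vertical_fov" (degrees; the focal length in pixels is half the picture's height over the tangent of half this angle, whatever the lens; pixels are square), "cx", "cy" (the principal point, pixels), "position" and "orientation" of the camera in the world. Camera axes: x right, y down, z forward; pixel columns grow to the right and rows downward; lengths in mm; the calibration is good to about 2 mm. A picture is of the moment at which its call begins. There is no depth.
- manip.finish_job(): hands the job in; it is judged then, once.
The state is a dict: "t": time; "q": joint angles; "joint_velocities": joint speeds; "joint_torque": joint torques, N m; "tcp_pos": TCP position; "tcp_rot": TCP orientation; "force": force on the tool from outside, world axes, zero at the start; "torque": the same for the moment, N m; "gripper_width": opening from 0.0 (shut) to 1.0 (fully open); "grip_force": force on a finger pad.
Only numpy, scipy, OpenCV 4.12 (cv2) and the standard library are available. Lean on these libraries where they do the work, as an engineer would, in place of code of your own. Each camera call takes 0.05 s, during which the arm holds its last target. There are 200 camera calls.

## Task

Load the empty test chamber on the deck: push its red cover aside by the pin, take the yellow-headed probe from its stand and put it tip first into the open chamber, then press it down against the stiff plunger until its head is fully home. Leave the mouse, the black cell, the screwdriver and the power adapter where they are.

Things in the scene. Friction and masses are not known exactly. Their poses are not given: they have to be found in the camera images.
- deck: Green circuit-board deck under a clear plate in an aluminium frame, 140 (x) x 300 (y) x 25 mm high, fixed. Origin at the centre of its underside. Three upright black chambers stand on it in a row along its y, 95 mm apart; two already have a yellow probe head showing 4 mm above the rim, the third (any of the three places) is empty under a red cover.
- chamber: The empty chamber: fixed black upright tube with an aluminium mouth, 40 mm outside diameter, 90 mm high. Origin at the centre of its underside (on the deck top), z up. Its mouth is a round recess 24 mm in diameter and 12 mm deep; in the floor of the recess is the opening of a bore 13 mm in diameter. Its cover's pivot is on its +x side, 26 mm from the axis.
- chamber_mouth (a point): Centre of the chamber's mouth, on its axis at rim height.
- cover (a joint): Angle of the red swing cover on the chamber's rim, rad: 0 = over the mouth, up to 2.0 = fully aside; counter-clockwise seen from above, so that the cover leaves the mouth toward the chamber's -y side. The mouth is free for the probe from about 1.0; stiff hinge, stays where it is left. Cover: red disc 28 mm in diameter, 5 mm thick, lying 1 mm above the rim, its centre 26 mm from the pivot.
- cover_pivot (a point): The cover's upright hinge axis, at the cover's underside (1 mm above the rim).
- cover_pin (a point): Top of the red upright pin on the cover, 9 mm in diameter, rising 22 mm above the cover's top face; 35 mm from the pivot axis. Push it sideways to swing the cover.
- plunger (a joint): How far the brass plunger inside the bore is pressed, m: about 0 to 0.004 at the start, when its top lies 51 mm (plus what is pressed) below the rim, up to 0.027. It moves down stiffly under about 6 N and stays where it is left. A probe merely put in stands on it with its head top about 25 to 29 mm above the rim; with the probe home it reads 0.025.
- probe: Loose probe, 50 g: steel rod 10 mm in diameter and 64 mm long with a tapered tip (4 mm at the end, taper 6 mm long), and a round yellow head 18 mm in diameter and 16 mm high on top; 80 mm in all. Origin at the tip end, z toward the head. It stands upright in the stand, head up. Fully home, the head's underside rests on the floor of the chamber's recess and the head stands 4 mm above the rim.
- probe_seat (a point): Centre of the underside of the probe's head, 64 mm above its tip.
- probe_top (a point): Centre of the top face of the probe's head, 80 mm above its tip.
- stand: Fixed grey block 70 x 70 x 45 mm with a 14 mm hole 40 mm deep in the middle, in which the probe stands; its head's underside is 24 mm above the block's top. Origin at the centre of its underside.
- mouse: Black computer mouse, about 100 x 58 x 34 mm. Leave alone.
- cell: Loose upright black cylinder, 36 mm in diameter, 85 mm high. Leave alone.
- screwdriver: Blue-handled screwdriver lying on the table. Leave alone.
- adapter: Black power adapter, 110 x 50 x 32 mm. Leave alone.

How it is judged (in metres and radians):
On the way, in this order (a step that is already met when the one before it is completed fails the run):
1. the cover is swung off the mouth (value of joint cover above 0.8 rad), for 0.1 s.
2. the probe's tip is at least 15 mm down the bore (z of probe in the frame of chamber below 0.063 m and horizontal distance between probe and chamber_mouth below 0.006 m), for 0.1 s.
At the end, for the whole second after the job is handed in: The probe is at rest, upright (within 7 degrees) in the chamber, on its axis within 6 mm, its head's underside within 3 mm of the recess floor, with the cover swung aside (more than 0.8 rad) (z of probe_seat in the frame of chamber below 0.081 m and horizontal distance between each of probe, probe_seat and chamber_mouth below 0.006 m and angle between probe's own z axis and vertical below 0.12 rad and value of joint cover above 0.8 rad and linear speed of probe below 0.02 m/s); the robot touches nothing.
It fails at once if the computer mouse is shifted by more than 30 mm (distance of mouse from where it was at the start of the episode above 0.03 m).
It fails at once if the loose black cell is shifted by more than 30 mm (distance of cell from where it was at the start of the episode above 0.03 m).
It fails at once if the screwdriver is shifted by more than 30 mm (distance of screwdriver from where it was at the start of the episode above 0.03 m).
It fails at once if the power adapter is shifted by more than 30 mm (distance of adapter from where it was at the start of the episode above 0.03 m).
It also fails if it takes over 59 s, if anything falls off the work surface, if the arm or the gripper's body presses on something with over 40 N, if the wrist force passes 120 N, or if a joint passes its speed limit or range.

## Working session

There is one attempt and no reset: what is moved stays moved. The work goes in short steps, Python scripts to look and compute and a shell command to move; the robot and the scene stay as the last step left them, time stands still between calls to the robot, and variables do not carry over. Pictures are saved under pics/ and viewed, at most 14 in all, crops included, and the job is handed in when it is done.

```bash
ls; mkdir -p pics; cat > h.py <<'E'
import numpy as np, cv2
from workcell import manip, cams
def cam(n):
    c=cams.read_camera(n); f=240/np.tan(np.radians(c["vertical_fov"])/2)
    c["f"]=f; c["R"]=np.array(c["orientation"]).reshape(3,3); c["p"]=np.array(c["position"]); return c
def ray(c,u,v):
    d=c["R"]@np.array([(u-c["cx"])/c["f"],(v-c["cy"])/c["f"],1]); return d/np.linalg.norm(d)
def plane(c,u,v,z):
    d=ray(c,u,v); return c["p"]+d*(z-c["p"][2])/d[2]
def tri(cs):
    A=0;b=0
    for c,u,v in cs:
        d=ray(c,u,v);P=np.eye(3)-np.outer(d,d);A=A+P;b=b+P@c["p"]
    return np.linalg.solve(A,b)
def proj(c,X):
    x=c["R"].T@(np.array(X)-c["p"]); return c["cx"]+c["f"]*x[0]/x[2], c["cy"]+c["f"]*x[1]/x[2]
def blobs(c,lo,hi,amin=30):
    h=cv2.cvtColor(c["frame"],cv2.COLOR_BGR2HSV); m=cv2.inRange(h,lo,hi)
    n,l,s,ce=cv2.connectedComponentsWithStats(m)
    return [(s[i].tolist(),ce[i].round(1).tolist()) for i in range(1,n) if s[i][4]>=amin]
YEL=((20,110,90),(35,255,255)); RED=((0,150,70),(8,255,255))
E
python3 - <<'E'
from h import *
for n in("scene","top","wrist"):
    c=cam(n); cv2.imwrite(f"pics/{n}0.png",c["frame"])
    print(n,c["p"],c["R"].round(3).tolist(),c["f"],c["cx"],c["cy"]); print(" Y",blobs(c,*YEL),"R",blobs(c,*RED))
s=manip.read_state(); print(s["t"],s["tcp_pos"],np.array(s["tcp_rot"]).round(3).tolist(),manip.tcp_to_grasp)
E
```

```text
pics
scene [ 960.45667871 -410.18409662  829.4711528 ] [[0.628, 0.625, -0.463], [0.778, -0.495, 0.386], [0.012, -0.603, -0.798]] 441.4563269064286 321.03570695586455 236.17205680679987
 Y [([436, 153, 9, 10, 64], [439.8, 157.1]), ([330, 236, 9, 8, 51], [334.0, 239.9]), ([302, 252, 12, 12, 88], [306.7, 257.1]), ([288, 255, 9, 8, 57], [291.9, 258.4]), ([257, 269, 18, 14, 138], [265.1, 275.3])] R [([238, 268, 16, 22, 194], [244.8, 278.7])]
top [ 348.62172832  -44.1248273  1228.8516715 ] [[0.017, -0.984, 0.176], [-1.0, -0.016, 0.003], [-0.0, -0.176, -0.984]] 483.9807590625649 319.07324609894476 244.73889176763427
 Y [([320, 231, 8, 8, 45], [323.4, 234.5]), ([360, 239, 7, 7, 41], [363.3, 242.1]), ([156, 254, 8, 8, 49], [159.9, 257.2]), ([330, 258, 15, 10, 109], [337.2, 262.6]), ([368, 265, 15, 11, 113], [374.8, 269.9])] R [([400, 240, 12, 16, 127], [405.4, 248.6])]
wrist [ 241.55930001 -500.29797003  371.49819803] [[0.287, -0.905, -0.313], [-0.958, -0.272, -0.093], [-0.001, 0.327, -0.945]] 377.73046777441573 319.97311131641555 236.0809410017058
 Y [([624, 326, 16, 7, 45], [632.0, 328.9]), ([591, 378, 49, 15, 147], [614.5, 384.9])] R [([391, 351, 24, 24, 423], [402.3, 362.4])]
0.15 [ 158.59665225 -526.05020045  230.45540907] [[0.957, 0.289, -0.001], [0.289, -0.957, 0.002], [-0.0, -0.002, -1.0]] 18.700000000000003
```

View pics/scene0.png

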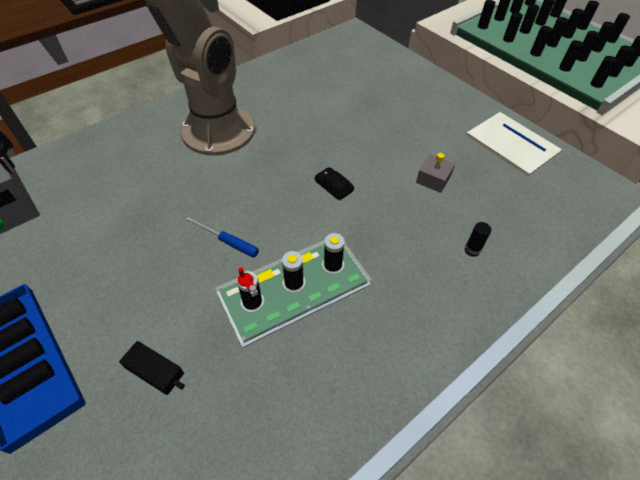

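View pics/top0.png

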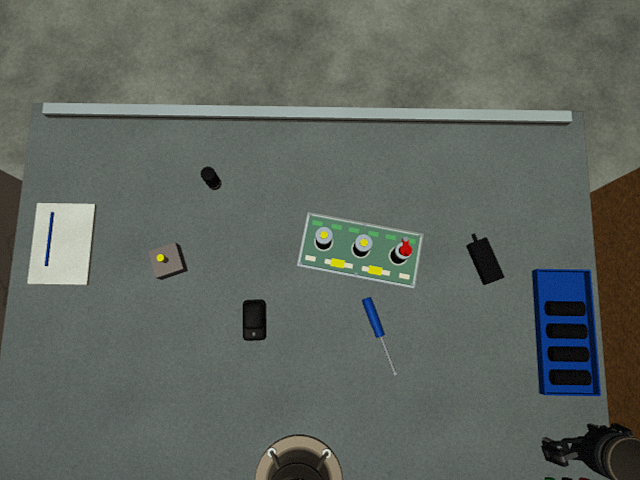

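The overview shows the empty chamber as the rightmost in the top view (red at 405,249), the filled heads at (323,234) and (363,242), and the stand's probe at (160,257). The mouse is at (254,320), the cell at (210,178), the screwdriver around (375,320) and the adapter at (486,258).

```bash
python3 - <<'E'
from h import *
a=cam("scene");b=cam("top")
for n,p,q in(("probe",(439.8,157.1),(159.9,257.2)),("h1",(334,239.9),(323.4,234.5)),("h2",(291.9,258.4),(363.3,242.1)),("red",(244.8,278.7),(405.4,248.6))):
    print(n,tri([(a,*p),(b,*q)]).round(1))
for n,u,v in(("mouse",254,320),("cell base",213,184),("adapter",486,258),("sd",372,310),("sd tip",395,374)): print(n,plane(b,u,v,10).round())
c1=cv2.resize(b["frame"][205:295,290:430],None,fx=5.7,fy=5.7,interpolation=cv2.INTER_CUBIC)[:300]
w=cam("wrist"); 
c2=cv2.resize(a["frame"][225:345,210:380],None,fx=4.7,fy=4.7,interpolation=cv2.INTER_CUBIC)[:290]
W=800; cv=np.zeros((600,W,3),np.uint8); cv[:c1.shape[0],:min(W,c1.shape[1])]=c1[:,:W]; cv[305:305+c2.shape[0],:c2.shape[1]]=c2[:,:W]
cv2.imwrite("pics/crop1.png",cv)
E
```

```text
probe [516.6 340.5  78.4]
h1 [571.4 -50.7 118.6]
h2 [ 555.  -143.8  118.8]
red [ 540.2 -241.3  123.8]
mouse [374. 119.  10.]
cell base [724. 240.  10.]
adapter [ 539. -465.   10.]
sd [ 403. -175.   10.]
sd tip [ 249. -231.   10.]
```

View pics/crop1.png

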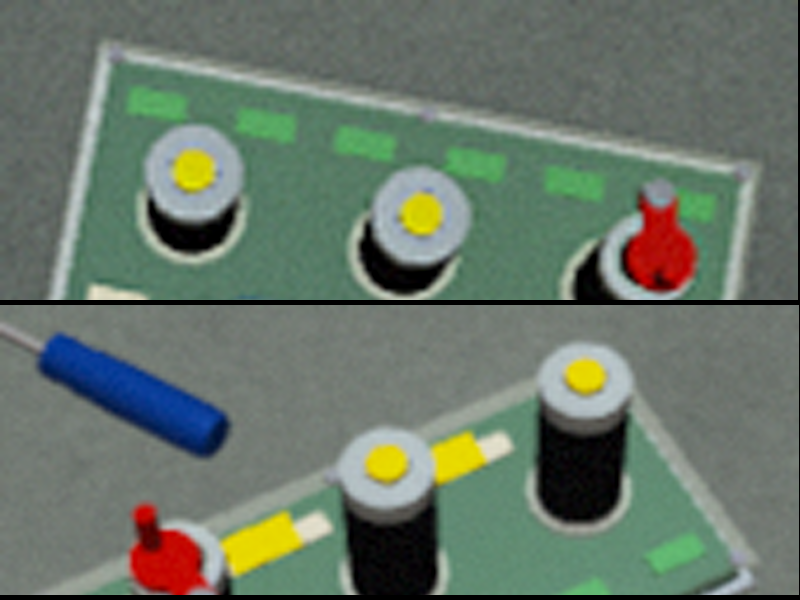

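View pics/wrist0.png

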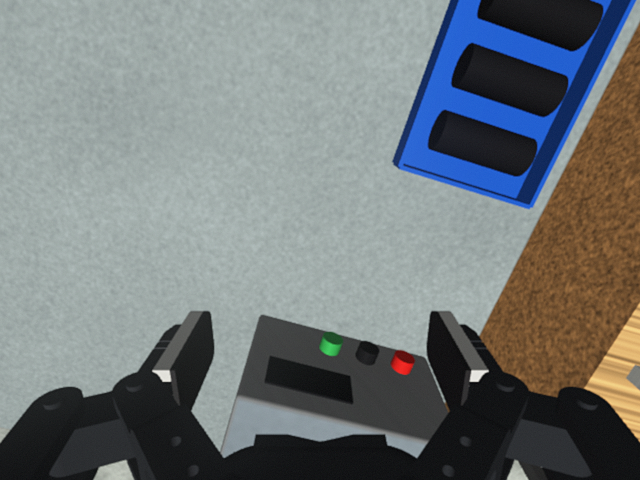

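Rims measure about 115 mm and the heads 119 mm, both as stated. The deck is yawed about -10°, and its pivot is on the world +x side (grey cap at the top of the red arm). The cover already stands slightly open at about 10°. I'll move to a look pose over the empty chamber.

```bash
python3 -m pendant '[[0.05,-0.027,-0.01,0],[0.1,-0.054,-0.02,0],[0.15,-0.08,-0.03,0],[0.2,-0.107,-0.03,0],[0.25,-0.133,-0.03,0]]' 0; python3 -m pendant '[[0.05,-0.027,0,0.1],[0.1,-0.054,0,0.2],[0.15,-0.08,0,0.3],[0.173,-0.09,0,0.4],[0.173,-0.09,0,0.468]]' ; python3 -m pendant '[[0,0,0,0],[0,0,0,0]]'
python3 - <<'E'
from h import *
w=cam("wrist");a=cam("scene");b=cam("top");cv2.imwrite("pics/w1.png",w["frame"])
print("Y",blobs(w,*YEL),"R",blobs(w,*RED)); print(manip.read_state()["q"])
E
```

```text
t: 0.92
tcp_pos: [360.9, -325.7, 261.7]
tcp_rot: [[0.957, 0.289, 0.001], [0.289, -0.957, -0.001], [0.0, 0.001, -1.0]]
force: [1.3, -0.8, 0.4]
gripper_width: -0.001
grip_force: 0.0
t: 1.55
tcp_pos: [501.2, -187.6, 261.0]
tcp_rot: [[0.985, -0.171, 0.001], [-0.171, -0.985, 0.002], [0.0, -0.002, -1.0]]
force: [-0.2, -0.4, -0.7]
gripper_width: 0.0
grip_force: 0.0
t: 1.8
tcp_pos: [499.0, -191.5, 261.2]
tcp_rot: [[0.985, -0.174, -0.0], [-0.174, -0.985, -0.0], [-0.0, 0.0, -1.0]]
force: [0.8, -0.3, -0.4]
gripper_width: 0.001
grip_force: 0.0
Y [([105, 147, 24, 24, 433], [116.8, 158.5]), ([233, 147, 23, 24, 421], [243.9, 158.5]), ([198, 183, 35, 20, 656], [214.9, 192.4]), ([292, 183, 34, 20, 634], [308.1, 192.1])] R [([358, 123, 38, 59, 1397], [376.2, 155.3])]
[ 30.33431937  15.91022845 -14.43397036  85.40935421   3.99917098
  79.18306632 -84.3917025 ]
```

View pics/w1.png

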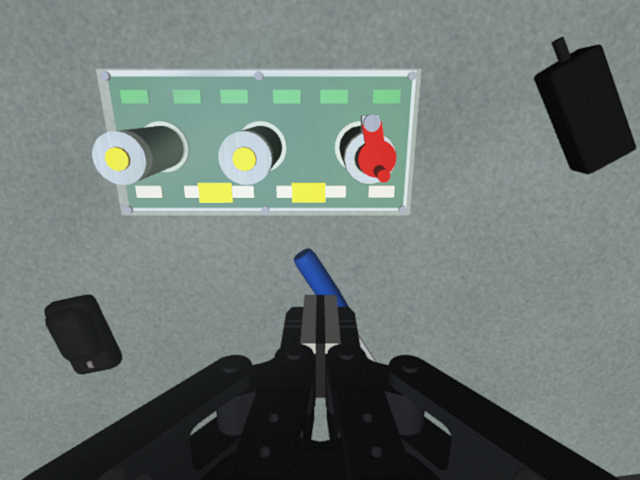

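The wrist view shows the deck aligned with the image. The pivot cap is at (372,122), the disc at (377,155), the pin top at (383,174) and the filled heads at (117,158) and (244,158). The shut fingers are at (320,300).

```bash
python3 - <<'E'
from h import *
w=cam("wrist");a=cam("scene");b=cam("top")
g=lambda u,v,z:plane(w,u,v,z).round(1)
h1,h2=g(116.8,158.5,119),g(243.9,158.5,119)
print("h1",h1,"h2",h2)
for (p,q,r) in (((116.8,158.5),(334,239.9),(323.4,234.5)),((243.9,158.5),(291.9,258.4),(363.3,242.1))):
    print("tri3",tri([(w,*p),(a,*q),(b,*r)]).round(1),"w+b",tri([(w,*p),(b,*r)]).round(1),"w+a",tri([(w,*p),(a,*q)]).round(1))
print("pivot",g(372,122,121),"disc",g(377,155,121),"pin",g(383,174,143))
print("pin tri",tri([(w,383,173),(a,241,269)]).round(1))
# bright ring (aluminium) of empty chamber
h=cv2.cvtColor(w["frame"],cv2.COLOR_BGR2HSV); m=cv2.inRange(h,(90,10,120),(125,70,255)); m[:130]=0;m[190:]=0;m[:,:335]=0;m[:,402:]=0
ys,xs=np.nonzero(m); print("ring bbox",xs.min(),xs.max(),ys.min(),ys.max(), "left edge",g(xs.min(),159,115))
E
```

```text
h1 [574.4 -50.3 119. ] h2 [ 557.7 -143.   119. ]
tri3 [572.5 -50.8 119.3] w+b [573.3 -49.7 116.7] w+a [574.6 -54.2 125.3]
tri3 [ 556.  -143.6  119.2] w+b [ 556.6 -143.   115.6] w+a [ 557.9 -145.1  124. ]
pivot [ 566.8 -239.7  121. ] disc [ 543.1 -240.2  121. ] pin [ 532.8 -239.8  143. ]
pin tri [ 533.2 -240.6  147.2]
ring bbox 344 389 130 182 left edge [ 543.7 -216.1  115. ]
```

```bash
python3 -m pendant '[[0.02,0.007,0.0,0],[0.041,0.0145,0.02,0],[0.041,0.0145,0.07,0],[0.041,0.0145,0.115,0],[0.041,0.0145,0.133,0]]' 0; python3 -m pendant '[[0,0,0,0],[0,0.006,0,0],[0,0.012,0,0],[0,0.018,0,0],[0.002,0.024,0,0]]';  python3 -m pendant '[[0.002,0.004,0,0],[0.005,0.008,0,0],[0.008,0.011,0,0],[0.011,0.014,0,0],[0.015,0.016,0,0]]'; 
python3 - <<'E'
from h import *
w=cam("wrist"); print("R",blobs(w,*RED)); cv2.imwrite("pics/w2.png",w["frame"][60:420])
E
```

```text
t: 2.72
tcp_pos: [534.9, -212.0, 124.8]
tcp_rot: [[0.985, -0.174, -0.006], [-0.174, -0.985, 0.002], [-0.006, -0.001, -1.0]]
force: [-0.6, 0.4, 0.9]
gripper_width: -0.001
grip_force: 0.0
t: 3.35
tcp_pos: [535.9, -236.4, 129.2]
tcp_rot: [[0.985, -0.174, 0.002], [-0.174, -0.985, 0.0], [0.002, -0.001, -1.0]]
force: [1.9, 1.6, 0.2]
gripper_width: 0.002
grip_force: 1.0
t: 3.98
tcp_pos: [547.6, -253.6, 128.4]
tcp_rot: [[0.985, -0.173, 0.0], [-0.173, -0.985, 0.002], [0.0, -0.002, -1.0]]
force: [1.2, 5.5, 3.5]
gripper_width: 0.001
grip_force: 2.6
R [([284, 260, 92, 77, 3211], [338.7, 288.8])]
```

View pics/w2.png

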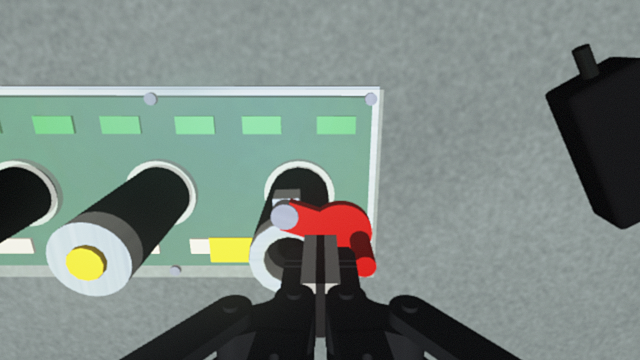

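The cover is swung to about 80° (pivot at (285,277), disc at (345,288) in full-frame pixels), and the mouth is open. I'll back off, rise and measure the mouth.

```bash
python3 -m pendant '[[-0.003,-0.006,0,0],[-0.003,-0.006,-0.04,0],[-0.02,-0.01,-0.09,0],[-0.045,-0.01,-0.13,0],[-0.045,-0.01,-0.13,0]]'; python3 -m pendant '[[0,0,0,0],[0,0,0,0]]' 
python3 - <<'E'
from h import *
w=cam("wrist");b=cam("top");a=cam("scene")
print("R",blobs(w,*RED),"Y",blobs(w,*YEL)); 
u,v=proj(w,(540,-237,115)); print(u,v)
u,v=int(u),int(v); k=w["frame"][max(0,v-60):v+60,u-80:u+80]
o=cv2.resize(k,None,fx=5,fy=5,interpolation=cv2.INTER_CUBIC); cv2.imwrite("pics/w3.png",o); print(u-80,max(0,v-60)); np.save("w3.npy",{k:w[k] for k in("R","p","f","cx","cy","frame")},allow_pickle=True)
print(manip.read_state()["tcp_pos"])
E
```

```text
t: 4.65
tcp_pos: [503.6, -239.9, 262.1]
tcp_rot: [[0.984, -0.178, 0.004], [-0.178, -0.984, -0.006], [0.005, 0.006, -1.0]]
force: [0.2, 1.0, 0.5]
gripper_width: 0.0
grip_force: 0.0
t: 4.9
tcp_pos: [503.4, -237.3, 256.2]
tcp_rot: [[0.985, -0.175, -0.004], [-0.175, -0.985, 0.001], [-0.004, -0.0, -1.0]]
force: [0.5, -1.1, -0.2]
gripper_width: -0.003
grip_force: 0.0
R [([311, 131, 54, 40, 1405], [341.0, 149.9])] Y [([307, 163, 12, 8, 65], [312.4, 167.0]), ([45, 164, 25, 24, 451], [57.0, 175.4]), ([173, 164, 24, 23, 418], [184.3, 175.4]), ([153, 195, 37, 20, 589], [170.1, 205.4]), ([248, 195, 34, 19, 623], [264.7, 204.0])]
313.28743113435434 175.75098616274286
233 115
[ 504.03306857 -236.98604516  256.84728766]
```

View pics/w3.png

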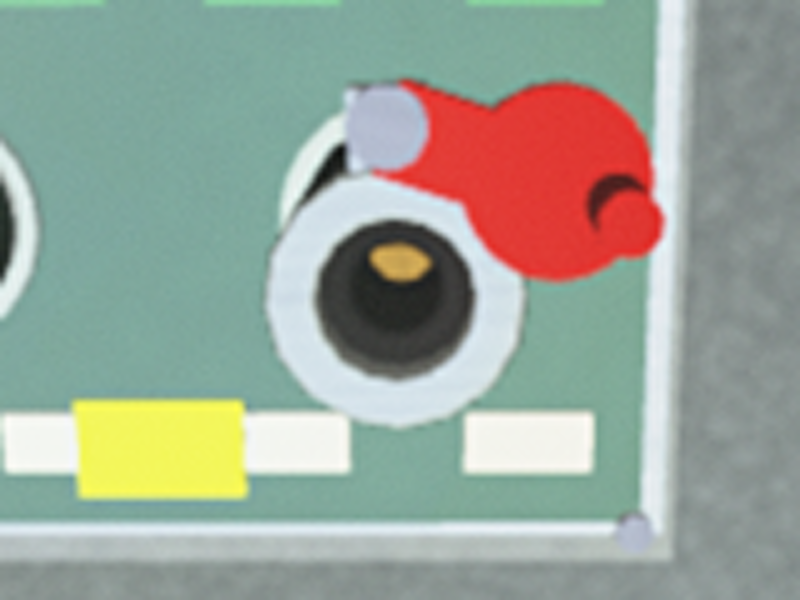

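The crop shows the open mouth centred near (312,174.6) px with brass plunger visible; the cover points toward -y at ~75–80°. The cover would crowd a finger on the -y side. I'll therefore turn the gripper by -135°, so it closes along the deck's diagonal, while crossing to the stand.

```bash
cat >> h.py <<'E'
def shift(target):
    s=manip.read_state(); R=np.array(s["tcp_rot"]).reshape(3,3)
    print("t",round(s["t"],2),"tcp",np.round(s["tcp_pos"],1),"shift m",(R.T@(np.array(target)-s["tcp_pos"])/1000).round(4),"yaw",np.degrees(np.arctan2(R[1,0],R[0,0])).round(1))
E
python3 - <<'E'
from h import *
w=np.load("w3.npy",allow_pickle=True).item()
g=cv2.cvtColor(w["frame"],cv2.COLOR_BGR2GRAY); m=(g<110).astype(np.uint8); m[:159]=0;m[192:]=0;m[:,:294]=0;m[:,330:]=0
# dark mouth incl. brass: hull of the dark component containing centre
cs,_=cv2.findContours(m,cv2.RETR_EXTERNAL,cv2.CHAIN_APPROX_NONE)
for c in cs:
    if len(c)>20:
        (e,ax,_)=cv2.fitEllipse(cv2.convexHull(c)); print("mouth px",e,ax,plane(w,*e,115).round(1), "scale mm", ax[0]*(w["p"][2]-115)/w["f"])
x=plane(w,233+385/5,115+127/5,121);y=plane(w,233+558/5,115+180/5,121);d=y-x;print("pivot",x.round(1),"disc",y.round(1),"theta",np.degrees(np.arctan2(d[1],d[0]))%360-170)
E
python3 -m pendant '[[-0.006,-0.054,0,-0.18],[-0.012,-0.108,0,-0.36],[-0.018,-0.162,0,-0.54],[-0.024,-0.216,0.0,-0.72],[-0.03,-0.27,0,-0.9]]' 0
python3 -c "
from h import *; shift((540,308,240))"
```

```text
mouth px (311.60247802734375, 174.165771484375) (30.484275817871094, 30.791507720947266) [ 541.4 -236.   115. ] scale mm 22.76044070881702
pivot [ 566.3 -239.6  121. ] disc [ 554.6 -262.7  121. ] theta 73.19144276081173
t: 5.68
tcp_pos: [521.9, 35.6, 257.9]
tcp_rot: [[0.745, 0.667, -0.0], [0.667, -0.745, -0.0], [-0.0, -0.0, -1.0]]
force: [1.3, -0.3, 0.2]
gripper_width: 0.001
grip_force: 0.0
t 5.67 tcp [521.9  35.6 257.9] shift m [ 0.1953 -0.1907  0.0178] yaw 41.9
```

```bash
python3 -m pendant '[[0.038,-0.038,0.003,-0.18],[0.076,-0.076,0.006,-0.36],[0.114,-0.114,0.01,-0.54],[0.152,-0.152,0.014,-0.72],[0.195,-0.19,0.018,-0.9]]' 0
python3 -m pendant '[[0,0,0,-0.18],[0,0,0,-0.36],[0,0,0,-0.55],[0,0,0,-0.55],[0,0,0,-0.55]]' 1
python3 - <<'E'
from h import *
w=cam("wrist");a=cam("scene");b=cam("top"); shift((516.6,340.5,85)); print(manip.read_state()["q"].round(0))
Y=blobs(w,*YEL); print(Y); cv2.imwrite("pics/w4.png",w["frame"])
np.save("w4.npy",{k:w[k] for k in("R","p","f","cx","cy","frame")},allow_pickle=True)
for s,c in Y:
    print(c,plane(w,*c,85).round(1),tri([(w,*c),(b,159.9,257.2)]).round(1),tri([(w,*c),(a,439.8,157.1)]).round(1))
E
```

```text
t: 6.3
tcp_pos: [542.3, 306.6, 239.6]
tcp_rot: [[-0.059, 0.998, -0.0], [0.998, 0.059, -0.001], [-0.001, -0.0, -1.0]]
force: [0.0, -0.1, 0.3]
gripper_width: -0.001
grip_force: 0.0
t: 6.92
tcp_pos: [542.0, 305.4, 239.9]
tcp_rot: [[-0.566, 0.825, -0.001], [0.825, 0.566, -0.0], [0.0, -0.001, -1.0]]
force: [0.6, -0.8, 0.5]
gripper_width: 0.993
grip_force: 0.0
t 7.08 tcp [542.  305.5 240.2] shift m [ 0.0433 -0.001   0.1552] yaw 124.5
[ -3.  34. -49.  72.  25.  85. -14.]
[([311, 151, 23, 25, 452], [322.0, 163.3])]
[322.0, 163.3] [521.7 341.9  85. ] [520.  341.5  78.7] [519.3 339.6  79.5]
```

View pics/w4.png

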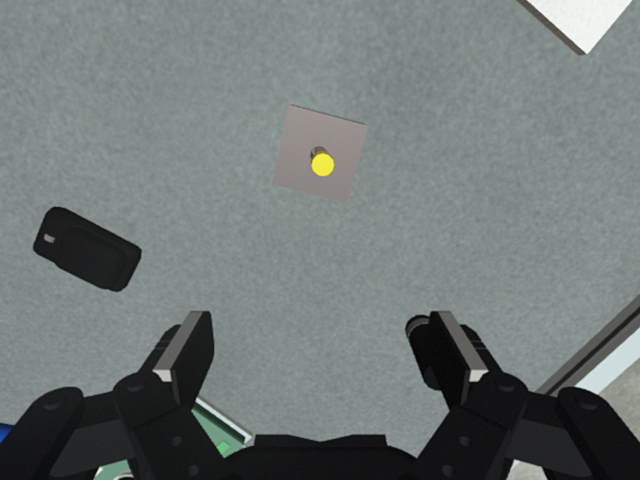

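The view shows the probe head at (322,163), the stand top around (320,153) and the open fingers symmetric about column 320. I'll take a second, lower view to triangulate the head height.

```bash
python3 -m pendant '[[0,0,0.04,0],[0.01,-0.0,0.08,0],[0.01,0,0.09,0],[0.01,0,0.09,0],[0.01,0,0.09,0]]' 1
python3 - <<'E'
from h import *
w0=np.load("w4.npy",allow_pickle=True).item(); w=cam("wrist"); Y=blobs(w,*YEL); print(Y)
def top(f):
    h=cv2.cvtColor(f["frame"],cv2.COLOR_BGR2HSV); m=cv2.inRange(h,(20,110,150),(35,255,255)); c=max(cv2.findContours(m,0,cv2.CHAIN_APPROX_NONE)[0],key=cv2.contourArea); e=cv2.fitEllipse(c); print(e); return e[0]
e0,e1=top(w0),top(w); X=tri([(w0,*e0),(w,*e1)]); print("tri",X.round(1),"z85",plane(w0,*e0,85).round(1),plane(w,*e1,85).round(1))
shift(X); cv2.imwrite("pics/w5.png",w["frame"])
E
```

```text
t: 7.7
tcp_pos: [537.6, 314.4, 152.4]
tcp_rot: [[-0.567, 0.824, 0.003], [0.824, 0.567, 0.002], [-0.0, 0.004, -1.0]]
force: [-0.5, -0.3, -0.1]
gripper_width: 1.002
grip_force: 0.0
[([305, 184, 31, 36, 881], [319.7, 201.6])]
((322.24749755859375, 163.9087677001953), (21.777536392211914, 23.04692840576172), 2.497800827026367)
((320.12017822265625, 203.23130798339844), (29.283885955810547, 32.2774543762207), 1.9167149066925049)
tri [522.6 341.1  80. ] z85 [522.1 341.6  85. ] [521.9 342.1  85. ]
t 7.75 tcp [537.5 314.4 152.3] shift m [0.0304 0.0026 0.0724] yaw 124.6
```

View pics/w5.png

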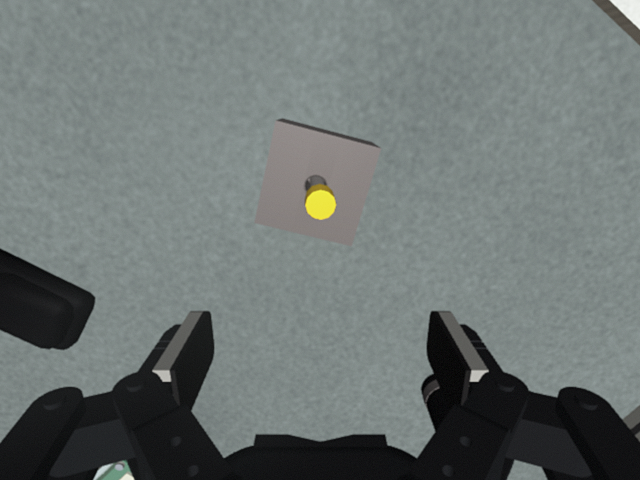

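```bash
python3 -m pendant '[[0.02,0.002,0.01,0],[0.0315,0.003,0.03,0],[0.0315,0.003,0.06,0],[0.0315,0.003,0.08,0],[0.0315,0.003,0.0885,0]]' 1
python3 -m pendant '[[0,0,0,0],[0,0,0,0],[0,0,0,0],[0,0,0,0],[0,0,0,0]]' 0
python3 -m pendant '[[0,0,0,0],[0,0,0,0],[0,0,-0.01,0],[0,0,-0.03,0],[0,0,-0.07,0]]'
python3 -m pendant '[[0,0,-0.04,0],[0,0,-0.08,0],[0,0,-0.12,0],[0,0,-0.12,0],[0,0,-0.12,0]]'
python3 - <<'E'
from h import *
w=cam("wrist");a=cam("scene");b=cam("top");print(blobs(w,*YEL)); shift((541.4,-236,250))
A=a["frame"]; p=manip.read_state()["tcp_pos"]; u,v=map(int,proj(a,p)); k=A[max(0,v-50):v+50,u-60:u+60]
cv=np.zeros((480,800,3),np.uint8); cv[:,:400]=w["frame"][:,120:520]; r=cv2.resize(k,(400,int(400*k.shape[0]/k.shape[1])),interpolation=cv2.INTER_CUBIC); cv[:r.shape[0],400:]=r
cv2.imwrite("pics/w6.png",cv); print(manip.read_state()["q"].round(0))
E
```

```text
t: 8.38
tcp_pos: [520.5, 340.4, 60.0]
tcp_rot: [[-0.568, 0.823, -0.002], [0.823, 0.568, -0.002], [-0.0, -0.002, -1.0]]
force: [-0.3, -0.8, 0.1]
gripper_width: 0.999
grip_force: 0.0
t: 9.0
tcp_pos: [520.8, 341.6, 62.6]
tcp_rot: [[-0.568, 0.823, 0.0], [0.823, 0.568, 0.0], [-0.0, 0.0, -1.0]]
force: [-2.2, -1.5, 3.9]
gripper_width: 0.185
grip_force: 58.5
t: 9.62
tcp_pos: [520.2, 340.5, 131.7]
tcp_rot: [[-0.568, 0.823, -0.002], [0.823, 0.568, -0.002], [-0.0, -0.003, -1.0]]
force: [0.1, 0.3, 0.2]
gripper_width: 0.181
grip_force: 58.6
t: 10.25
tcp_pos: [520.7, 341.3, 251.8]
tcp_rot: [[-0.568, 0.823, 0.0], [0.823, 0.568, -0.0], [-0.0, -0.0, -1.0]]
force: [-0.0, 0.4, -1.5]
gripper_width: 0.183
grip_force: 58.6
[([299, 304, 43, 61, 2221], [319.9, 334.8])]
t 10.4 tcp [520.4 340.7 250.2] shift m [-0.4865 -0.3103  0.0013] yaw 124.6
[ -7.  34. -49.  71.  25.  86. -17.]
```

View pics/w6.png

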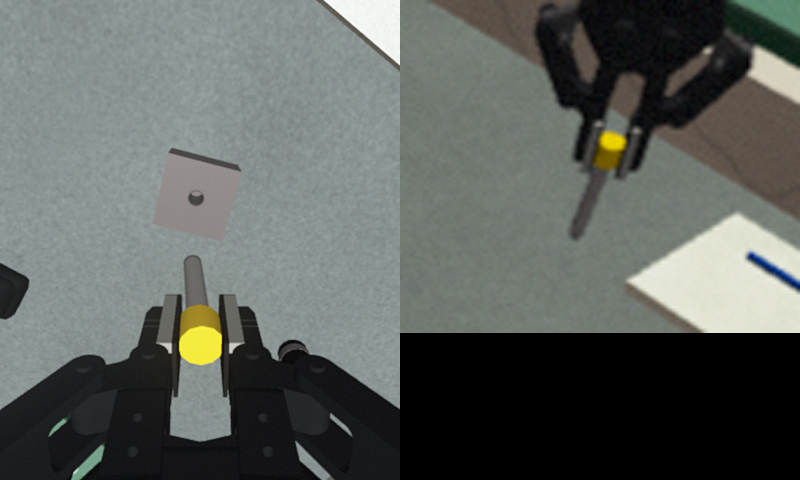

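The probe is held: head top at (320,343), rod tip at about (312,258) in the wrist view. I'll check that it hangs vertical.

```bash
python3 - <<'E'
from h import *
w=cam("wrist");a=cam("scene"); p=np.array(manip.read_state()["tcp_pos"])
for c in(w,a): print([np.round(proj(c,p+[0,0,z]),1).tolist() for z in(22.4,-57.6)])
u,v=map(int,proj(a,p)); print("scene crop origin",u-60,v-50,"scale",400/120)
h=cv2.cvtColor(w["frame"],cv2.COLOR_BGR2HSV)
m=cv2.inRange(h,(20,110,150),(35,255,255)); c=max(cv2.findContours(m,0,cv2.CHAIN_APPROX_NONE)[0],key=cv2.contourArea); print("head top ell",cv2.minEnclosingCircle(c), c[:,0].min(0),c[:,0].max(0))
g=cv2.cvtColor(w["frame"],cv2.COLOR_BGR2GRAY)
for r in(262,270,280,290): print(r,g[r,295:340].tolist())
E
```

```text
[[313.5, 346.2], [316.3, 261.4]]
[[462.8, 89.6], [453.4, 120.2]]
scene crop origin 400 48 scale 3.3333333333333335
head top ell ((320.5, 334.5), 29.807815551757812) [299 305] [341 364]
262 [146, 144, 146, 147, 145, 143, 144, 143, 117, 86, 90, 99, 102, 104, 106, 107, 107, 106, 109, 107, 105, 106, 104, 100, 95, 85, 120, 146, 148, 145, 144, 148, 147, 149, 146, 144, 145, 148, 149, 147, 142, 138, 144, 146, 149]
270 [150, 149, 148, 144, 145, 145, 142, 142, 123, 94, 87, 97, 102, 103, 105, 107, 107, 106, 107, 107, 105, 105, 104, 103, 100, 96, 87, 95, 128, 149, 149, 151, 149, 146, 146, 145, 142, 140, 141, 143, 148, 149, 147, 145, 147]
280 [143, 145, 146, 147, 143, 143, 144, 147, 146, 118, 91, 91, 95, 103, 104, 106, 105, 106, 106, 107, 105, 107, 105, 105, 103, 102, 98, 90, 84, 117, 144, 149, 151, 146, 143, 140, 142, 142, 146, 145, 146, 144, 142, 141, 141]
290 [145, 146, 146, 146, 145, 139, 136, 138, 139, 128, 103, 88, 94, 97, 102, 104, 106, 105, 109, 106, 107, 107, 104, 107, 105, 104, 101, 100, 95, 88, 97, 125, 139, 140, 141, 142, 140, 140, 137, 137, 138, 139, 139, 136, 139]
```

The rod hangs about 3° off, its tip about 3–4 mm toward tool -y. I'll carry it over the chamber and measure tip against mouth directly there.

```bash
python3 -m pendant '[[-0.03,-0.019,0,0],[-0.07,-0.044,0,0],[-0.115,-0.072,0,0],[-0.16,-0.101,0,0],[-0.205,-0.129,0,0]]'
python3 -m pendant '[[-0.045,-0.028,0,0],[-0.09,-0.057,0,0],[-0.135,-0.085,0,0],[-0.18,-0.114,0,0],[-0.225,-0.142,0,0]]'
python3 -m pendant '[[-0.03,-0.019,0,0],[-0.0565,-0.036,0,0],[-0.0565,-0.036,0,0],[-0.0565,-0.036,0.02,0],[-0.0565,-0.036,0.045,0]]'
python3 -m pendant '[[0,0,0,0],[0,0,0,0],[0,0,0,0]]'
python3 - <<'E'
from h import *
shift((544,-234,190)); w=cam("wrist");a=cam("scene")
k=w["frame"][200:400,200:440]; o=np.zeros((600,800,3),np.uint8); r=cv2.resize(k,(560,467),interpolation=cv2.INTER_CUBIC); o[:467,:560]=r
k=a["frame"][215:315,210:290]; o[:300,560:800]=cv2.resize(k,(240,300),interpolation=cv2.INTER_CUBIC)
cv2.imwrite("pics/w7.png",o); np.save("w7.npy",{k:w[k] for k in("R","p","f","cx","cy","frame")},allow_pickle=True)
p=np.array(manip.read_state()["tcp_pos"]); print(proj(w,p-[0,0,57.6]),proj(w,(541.4,-236,115)),proj(a,p-[0,0,57.6]),proj(a,(541.4,-236,115)))
E
```

```text
t: 11.12
tcp_pos: [530.7, 97.5, 251.2]
tcp_rot: [[-0.568, 0.823, -0.001], [0.823, 0.568, -0.0], [0.0, -0.001, -1.0]]
force: [0.7, -0.4, -0.8]
gripper_width: 0.181
grip_force: 58.7
t: 11.75
tcp_pos: [541.6, -168.2, 251.4]
tcp_rot: [[-0.568, 0.823, -0.001], [0.823, 0.568, 0.0], [0.0, -0.001, -1.0]]
force: [0.9, -0.6, -0.3]
gripper_width: 0.18
grip_force: 58.7
t: 12.38
tcp_pos: [545.0, -231.5, 206.7]
tcp_rot: [[-0.57, 0.822, 0.001], [0.822, 0.57, 0.001], [-0.0, 0.001, -1.0]]
force: [-0.2, -0.6, -0.8]
gripper_width: 0.184
grip_force: 58.7
t: 12.75
tcp_pos: [545.4, -233.0, 208.2]
tcp_rot: [[-0.568, 0.823, 0.002], [0.823, 0.568, -0.001], [-0.002, 0.002, -1.0]]
force: [-0.5, -0.5, -0.5]
gripper_width: 0.186
grip_force: 58.7
t 12.75 tcp [ 545.4 -233.   208.2] shift m [ 0.     -0.0017  0.0181] yaw 124.6
(np.float64(314.88786029361273), np.float64(261.2715051810876)) (np.float64(308.53877702571396), np.float64(240.54182411445422)) (np.float64(248.6957129922789), np.float64(270.44950004646165)) (np.float64(248.59811283731983), np.float64(280.043156077443))
```

View pics/w7.png

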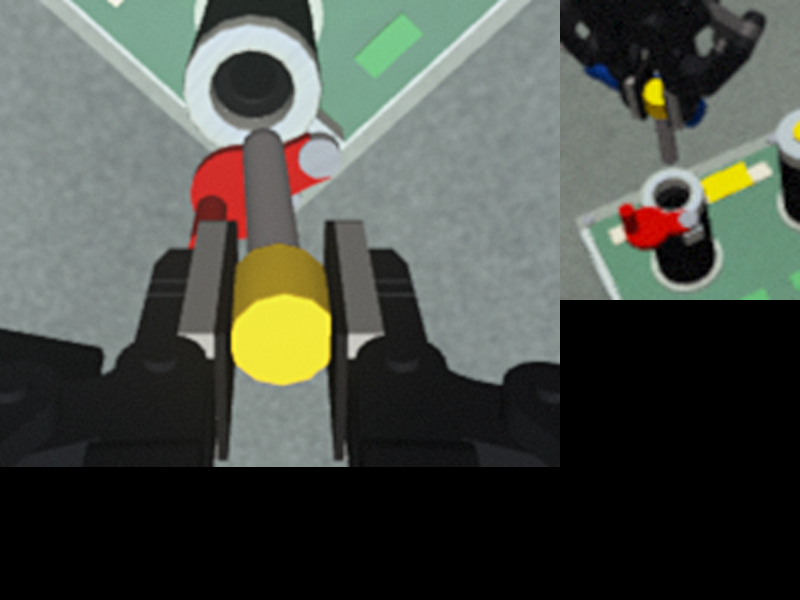

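The tip is at about (312.3,259) and the mouth centre at (308,235.6) in wrist pixels. In the scene view they are at (246,267.7) and (247.7,278.3).

```bash
python3 - <<'E'
from h import *
w=np.load("w7.npy",allow_pickle=True).item(); a=cam("scene")
t=plane(w,312.3,259.5,150.6); m=plane(w,308,235.6,115); print("wrist",t.round(1),m.round(1),(m-t).round(1))
ta=plane(a,246,267.7,150.6); ma=plane(a,247.7,278.3,115); print("scene",ta.round(1),ma.round(1),(ma-ta).round(1))
R=np.array(manip.read_state()["tcp_rot"]).reshape(3,3)
for d in(m-t,ma-ta): print((R.T@d).round(1))
print(tri([(w,312.3,259.5),(a,246,267.7)]).round(1),tri([(w,308,235.6),(a,247.7,278.3)]).round(1))
E
```

```text
wrist [ 543.2 -233.1  150.6] [ 539.2 -233.3  115. ] [ -4.   -0.3 -35.6]
scene [ 537.3 -233.9  150.6] [ 537.1 -235.2  115. ] [ -0.2  -1.3 -35.6]
[ 2.1 -3.5 35.6]
[-0.9 -0.9 35.6]
[ 541.2 -233.4  154.6] [ 538.3 -234.3  115.5]
```

```bash
python3 -m pendant '[[0.0005,-0.002,0.005,0],[0.0005,-0.002,0.015,0],[0.0005,-0.002,0.029,0],[0.0005,-0.002,0.029,0],[0.0005,-0.002,0.029,0]]'
python3 - <<'E'
from h import *
shift((544,-234,180)); w=cam("wrist");a=cam("scene")
k=w["frame"][200:330,240:380]; o=np.zeros((600,800,3),np.uint8); o[:,:]=0; r=cv2.resize(k,(500,464),interpolation=cv2.INTER_CUBIC); o[:464,:500]=r
k=a["frame"][240:300,225:285]; o[:300,500:800]=cv2.resize(k,(300,300),interpolation=cv2.INTER_CUBIC)
cv2.imwrite("pics/w8.png",o); np.save("w8.npy",{k:w[k] for k in("R","p","f","cx","cy","frame")},allow_pickle=True)
E
```

```text
t: 13.52
tcp_pos: [542.6, -234.0, 177.6]
tcp_rot: [[-0.568, 0.823, -0.0], [0.823, 0.568, 0.0], [0.0, 0.0, -1.0]]
force: [-0.8, -0.0, -0.0]
gripper_width: 0.185
grip_force: 58.7
t 13.53 tcp [ 542.6 -234.   177.6] shift m [-0.0008  0.0012 -0.0024] yaw 124.6
```

View pics/w8.png

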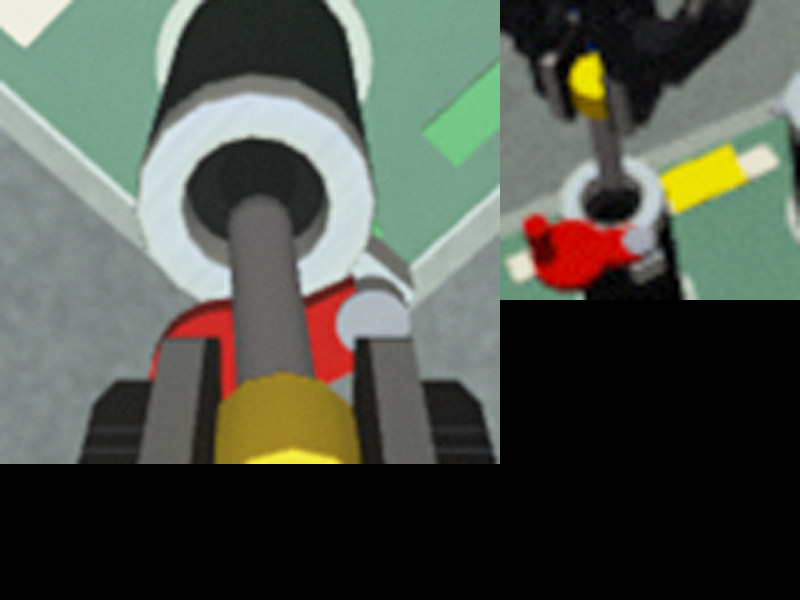

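The tip is above the mouth within about 1 mm, so I'll descend.

```bash
python3 -m pendant '[[0,-0.0005,0.006,0],[0,-0.0005,0.012,0],[0,-0.0005,0.018,0],[0,-0.0005,0.024,0],[0,-0.0005,0.024,0]]'
python3 -m pendant '[[0,-0.0005,0.004,0],[0,-0.0005,0.008,0],[0,-0.001,0.012,0],[0,-0.001,0.012,0]]'
```

```text
t: 14.25
tcp_pos: [541.9, -234.6, 153.1]
tcp_rot: [[-0.568, 0.823, -0.001], [0.823, 0.568, 0.0], [0.0, -0.001, -1.0]]
force: [0.6, -0.7, -1.2]
gripper_width: 0.181
grip_force: 58.6
t: 14.75
tcp_pos: [541.2, -235.0, 141.4]
tcp_rot: [[-0.568, 0.823, -0.0], [0.823, 0.568, 0.0], [0.0, -0.0, -1.0]]
force: [0.2, -1.1, -0.8]
gripper_width: 0.185
grip_force: 58.6
```

```bash
python3 -m pendant '[[0,-0.0005,0.004,0],[0,-0.0005,0.008,0],[0,-0.001,0.012,0],[0,-0.001,0.016,0],[0,-0.001,0.016,0]]'; python3 -m pendant '[[0,0,0.001,0],[0,0,0.002,0],[0,0,0.002,0]]'
```

```text
t: 15.38
tcp_pos: [540.6, -235.2, 125.4]
tcp_rot: [[-0.568, 0.823, 0.0], [0.823, 0.568, 0.001], [0.0, 0.0, -1.0]]
force: [2.5, -0.0, -2.8]
gripper_width: 0.18
grip_force: 58.5
t: 15.75
tcp_pos: [540.7, -235.4, 123.9]
tcp_rot: [[-0.568, 0.823, 0.001], [0.823, 0.568, -0.0], [-0.0, 0.0, -1.0]]
force: [1.2, -0.3, 0.3]
gripper_width: 0.184
grip_force: 58.6
```

```bash
python3 -m pendant '[[0,0,0,0],[0,0,0,0],[0,0,0,0]]' 0.45; python3 -m pendant '[[0,0,-0.01,0],[0,0,-0.03,0],[0,0,-0.05,0],[0,0,-0.05,0]]'; python3 -m pendant '[[0,0,0,0],[0,0,0,0],[0,0,0,0],[0,0,0,0]]' 0
python3 - <<'E'
from h import *
w=cam("wrist");a=cam("scene");print(blobs(w,*YEL),blobs(a,*YEL)); shift((541,-235,145))
k=w["frame"][180:420,200:440]; o=np.zeros((480,800,3),np.uint8); o[:,:480]=cv2.resize(k,(480,480)); k=a["frame"][235:305,215:285]; o[:320,480:]=cv2.resize(k,(320,320),interpolation=cv2.INTER_CUBIC)
cv2.imwrite("pics/w9.png",o)
E
```

```text
t: 16.12
tcp_pos: [540.0, -235.6, 123.6]
tcp_rot: [[-0.568, 0.823, -0.001], [0.823, 0.568, 0.0], [0.001, -0.001, -1.0]]
force: [0.5, 0.2, -0.5]
gripper_width: 0.444
grip_force: 0.0
t: 16.62
tcp_pos: [542.1, -235.6, 176.2]
tcp_rot: [[-0.568, 0.823, 0.004], [0.823, 0.568, -0.002], [-0.004, 0.003, -1.0]]
force: [0.4, -0.1, -0.9]
gripper_width: 0.455
grip_force: 0.0
t: 17.12
tcp_pos: [540.3, -235.4, 173.4]
tcp_rot: [[-0.568, 0.823, -0.001], [0.823, 0.568, 0.0], [0.001, -0.0, -1.0]]
force: [0.1, 0.7, 0.3]
gripper_width: 0.0
grip_force: 0.0
[([390, 0, 57, 58, 1622], [417.8, 26.9]), ([592, 0, 31, 10, 214], [606.4, 3.5]), ([295, 103, 51, 53, 1295], [320.1, 129.1]), ([429, 124, 35, 34, 947], [445.6, 140.4]), ([304, 255, 35, 40, 1128], [319.8, 275.9])] [([330, 236, 9, 8, 51], [334.0, 239.9]), ([302, 252, 12, 12, 88], [306.7, 257.1]), ([288, 255, 9, 8, 57], [291.9, 258.4]), ([242, 269, 10, 13, 105], [246.5, 274.7]), ([257, 269, 18, 14, 138], [265.1, 275.3])]
t 17.23 tcp [ 540.4 -235.5  173.6] shift m [0.0001 0.0008 0.0286] yaw 124.6
```

View pics/w9.png

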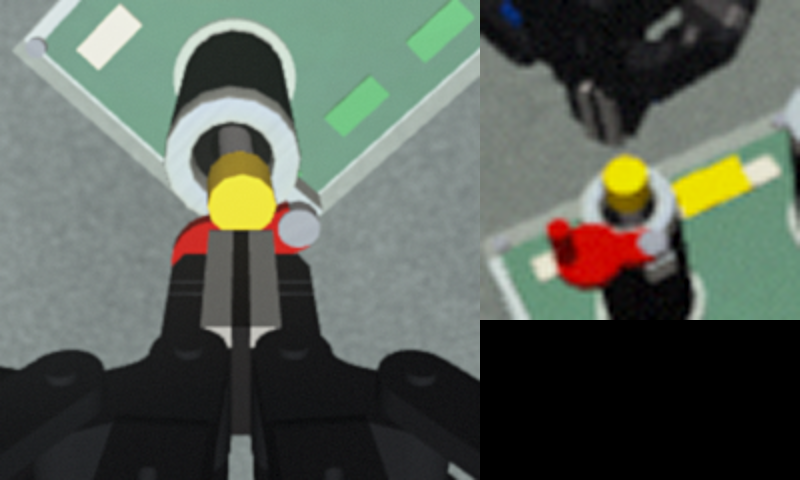

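The probe stands upright in the mouth (head top at about (320,281) px) with the shut fingers right above it. Now I'll press.

```bash
python3 -m pendant '[[0,0,0.015,0],[0,0,0.025,0],[0,0,0.031,0],[0,0,0.036,0],[0,0,0.040,0]]'; python3 -m pendant '[[0,0,0.003,0],[0,0,0.006,0],[0,0,0.009,0],[0,0,0.011,0],[0,0,0.011,0]]';  python3 -m pendant '[[0,0,0.001,0],[0,0,0.002,0],[0,0,0.003,0],[0,0,0.003,0],[0,0,0.003,0]]'
```

```text
t: 17.85
tcp_pos: [540.1, -235.9, 135.3]
tcp_rot: [[-0.568, 0.823, -0.001], [0.823, 0.568, -0.002], [-0.001, -0.002, -1.0]]
force: [-5.7, 0.1, 11.3]
gripper_width: 0.0
grip_force: 5.2
t: 18.48
tcp_pos: [539.1, -235.9, 124.0]
tcp_rot: [[-0.568, 0.823, -0.003], [0.823, 0.568, -0.001], [0.001, -0.003, -1.0]]
force: [-5.0, -0.5, 8.3]
gripper_width: -0.004
grip_force: 4.1
t: 19.1
tcp_pos: [539.0, -235.9, 121.1]
tcp_rot: [[-0.567, 0.823, -0.003], [0.823, 0.567, -0.001], [0.001, -0.004, -1.0]]
force: [-5.7, 0.9, 9.5]
gripper_width: -0.001
grip_force: 4.6
```

```bash
python3 -m pendant '[[0,0,0.001,0],[0,0,0.002,0],[0,0,0.003,0],[0,0,0.003,0],[0,0,0.003,0]]'; python3 -m pendant '[[0,0,0.001,0],[0,0,0.001,0],[0,0,0.001,0]]'
```

```text
t: 19.73
tcp_pos: [538.9, -236.0, 119.4]
tcp_rot: [[-0.567, 0.823, -0.003], [0.823, 0.567, -0.002], [0.0, -0.004, -1.0]]
force: [-8.0, -0.5, 15.1]
gripper_width: -0.001
grip_force: 7.6
t: 20.1
tcp_pos: [538.9, -235.9, 119.3]
tcp_rot: [[-0.567, 0.823, -0.003], [0.823, 0.567, -0.003], [-0.0, -0.004, -1.0]]
force: [-9.8, 1.5, 19.2]
gripper_width: -0.001
grip_force: 9.6
```

```bash
python3 -m pendant '[[0,0,0.001,0],[0,0,0.0015,0],[0,0,0.0015,0]]'; python3 -m pendant '[[0,0,-0.01,0],[0,0,-0.04,0],[0,0,-0.09,0],[-0.03,0,-0.12,0],[-0.06,0,-0.13,0]]'; python3 -m pendant '[[0,0,0,0],[0,0,0,0],[0,0,0,0]]'
python3 - <<'E'
from h import *
w=cam("wrist");a=cam("scene");b=cam("top");shift((541,-235,119))
ew=min(blobs(w,*YEL),key=lambda s:np.hypot(*(np.array(s[1])-proj(w,(540,-236,119))))); ea=min(blobs(a,*YEL),key=lambda s:np.hypot(*(np.array(s[1])-proj(a,(539,-237,119)))));eb=min(blobs(b,*YEL),key=lambda s:np.hypot(*(np.array(s[1])-proj(b,(539,-237,119)))))
print(ew,ea,eb,tri([(w,*ew[1]),(a,*ea[1])]).round(1),tri([(a,*ea[1]),(b,*eb[1])]).round(1))
o=np.zeros((480,800,3),np.uint8); u,v=map(int,ew[1]); k=w["frame"][max(0,v-60):v+60,max(0,u-60):u+60]; o[:400,:400]=cv2.resize(k,(400,400)); k=a["frame"][235:315,210:290]; o[:400,400:]=cv2.resize(k,(400,400),interpolation=cv2.INTER_CUBIC); cv2.imwrite("pics/w10.png",o)
E
```

```text
t: 20.48
tcp_pos: [538.9, -236.0, 119.2]
tcp_rot: [[-0.567, 0.823, -0.003], [0.823, 0.567, -0.003], [-0.001, -0.005, -1.0]]
force: [-12.7, 1.2, 24.7]
gripper_width: 0.001
grip_force: 12.7
t: 21.1
tcp_pos: [576.5, -285.5, 247.4]
tcp_rot: [[-0.568, 0.823, 0.005], [0.823, 0.568, -0.002], [-0.005, 0.003, -1.0]]
force: [-0.4, 0.7, -0.2]
gripper_width: 0.0
grip_force: 0.0
t: 21.48
tcp_pos: [574.2, -283.5, 243.7]
tcp_rot: [[-0.57, 0.822, -0.001], [0.822, 0.57, 0.001], [0.001, -0.001, -1.0]]
force: [1.1, -0.7, -0.9]
gripper_width: -0.002
grip_force: 0.0
t 21.62 tcp [ 574.3 -284.2  244.1] shift m [0.0593 0.0006 0.1251] yaw 124.7
([305, 132, 26, 28, 586], [317.4, 145.7]) ([242, 275, 11, 10, 87], [247.1, 279.3]) ([400, 246, 8, 8, 52], [403.5, 249.5]) [ 541.  -236.8  118.3] [ 539.5 -237.5  116.8]
```

View pics/w10.png

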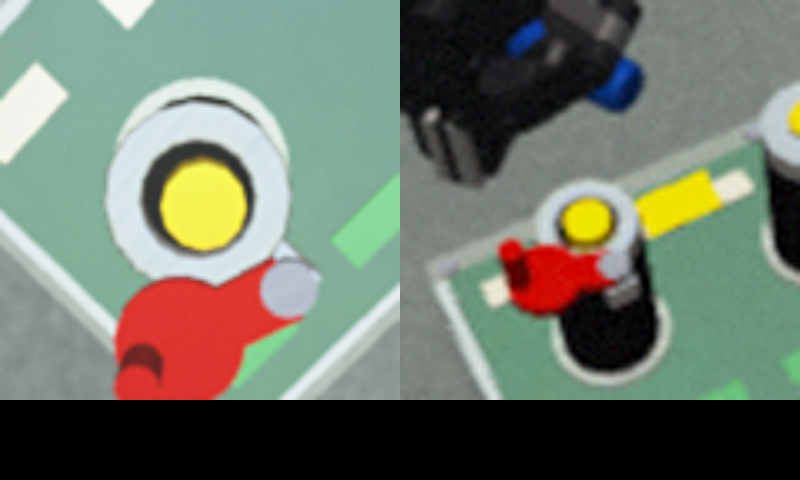

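The head is home: its top is at about 118 mm, it sits in the recess near the axis, the cover is aside and the arm is clear. I'll hand the job in.

```bash
python3 -c "
from workcell import manip; print(manip.finish_job())"
```

```text
the job is handed in; nothing more can be done
None
```

The probe is pressed home in the chamber, with its head about 4 mm above the rim, the cover swung to about 1.28 rad and the arm clear. I handed the job in at about 22 s; no verdict came back.

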